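# Pack two tape rolls and clamp the tray's stop at its length mark

## Task

Take the two tape rolls that stand on edge in the cradle and stand them on edge, side by side, in the metal packing tray, between its tall end wall and its sliding stop. Then, with the stop's black cam lever still open, slide the stop until its pointer is level with the white line of the length mark on the tray's side, and squeeze the lever fully shut against the post behind it without shifting the stop off the mark. The lever springs open again when let go, so finish while holding it: post and lever stay gripped together, with the stop at the mark; leave the other things on the table alone.

Things in the scene. Friction and masses are not known exactly. Their poses are not given: they have to be found in the camera images.
- tray: Aluminium packing tray, fixed to the table, 92 mm wide (x) and 292 mm long (y); origin at the centre of its underside. Floor 6 mm thick, two side walls 34 mm high with 82 mm between them. End wall at its +y end, 55 mm high, inner face at y = +140 mm; the -y end is open. z up.
- length_mark (a point): Top of the white line on a small dark steel clip, 6 x 16 x 30 mm, outside the tray's side wall that is nearer the robot (tray x = -49.5 mm). Axes as the tray's; where it stands along the tray differs each time, 46 to 60 mm from the end wall's inner face.
- stop_front (a point): Sliding steel stop in the tray: centre of the front (+y) face of its upright plate, 32 mm over the table. The plate is 78 mm wide, 6 mm thick, its top is 51 mm over the table. Axes as the tray's. It and the parts below move along the tray's y with about 2 N of friction.
- stop_pointer (a point): Tip of the stop's pointer above the side wall nearer the robot, in line with the plate's front face. It shall come level with length_mark along the tray's y.
- stop_post (a point): The stop's upright grip post, 24 mm (x) by 14 mm (y), 86 mm behind (-y of) the plate's front face; this point is on the post's centre line, 80 mm over the table. The post's top is 99 mm over the table; nothing of the stop except post and lever is higher than 51 mm. With the lever shut, post and lever together are 28 mm thick, from 7 mm behind to 21 mm in front of (+y) this point.
- lever_top (a point): Middle of the top end of the black cam lever, 24 mm wide, 10 mm thick, 58 mm from its pivot, which lies 16 mm in front of the post's centre line and 40 mm over the table. Open, the lever leans away from the post, towards the plate (its top then reaches 40 mm in front of the post's centre line); shut, it stands upright, 4 mm in front of the post, its top 98 mm over the table.
- cam_lever (a joint): Angle of the cam lever: 0 open, 0.30 rad fully shut (upright). A spring holds it open; at its top about 5 N start to move it and 7 N keep it shut (10 N at 40 mm above the pivot). The stop would slide away if the lever alone were pushed, so post and lever are squeezed together.
- stop (a joint): Slide of the stop: 0 with its front face 175 mm from the end wall's inner face, growing towards the end wall, up to 0.130 m.
- thick_roll_center (a point): Centre of the thick roll of brown tape, 74 mm in diameter, 24 mm thick, 45 g. It stands on edge in the cradle; its own z is the roll's axis, which lies along the cradle's x.
- thin_roll_center (a point): Centre of the thin roll of brown tape, 74 mm in diameter, 16 mm thick, 45 g. It stands on edge in the cradle; its own z is the roll's axis, which lies along the cradle's x. Which roll stands nearer the robot differs each time.
- cradle: Wooden cradle fixed to the table, 136 mm (x) by 74 mm (y), with two steel rods along x that carry the two rolls 68 to 76 mm apart (their centres 48 mm over the table); origin at the centre of its underside.
- calculator: Grey calculator lying on the table, 100 x 68 x 19 mm; to be left alone.
- flat_roll: A third tape roll, lying flat, 74 mm in diameter, 25 mm high; to be left alone.
- marker_pen: Marker pen lying on the table, 130 mm long; to be left alone.
- order_pad: Pad of order sheets lying on the table, 145 x 100 x 12 mm; to be left alone.
- blister_card: Blister card lying on the table, 118 x 62 x 12 mm; to be left alone.

How it is judged (in metres and radians):
On the way, in this order (a step that is already met when the one before it is completed fails the run):
1. both rolls stand on edge in the tray between end wall and stop, let go (x of thick_roll_center in the frame of tray between -0.012 and 0.012 m and y of each of thick_roll_center, thin_roll_center in the frame of tray below 0.14 m and y of each of thick_roll_center, thin_roll_center in the frame of stop_front above 0 m and z of each of thick_roll_center, thin_roll_center in the frame of tray below 0.052 m and angle between thick_roll_center's own z axis and vertical between 1.17 and 1.97 rad and x of thin_roll_center in the frame of tray between -0.012 and 0.012 m and angle between thin_roll_center's own z axis and vertical between 1.17 and 1.97 rad and contact force between the fingers and thick_roll below 0.1 N and contact force between the fingers and thin_roll below 0.1 N), for 0.2 s.
2. the stop's pointer is within 6 mm of the length mark, the cam lever still open (x of thick_roll_center in the frame of tray between -0.012 and 0.012 m and y of each of thick_roll_center, thin_roll_center in the frame of tray below 0.14 m and y of each of thick_roll_center, thin_roll_center in the frame of stop_front above 0 m and z of each of thick_roll_center, thin_roll_center in the frame of tray below 0.052 m and angle between thick_roll_center's own z axis and vertical between 1.17 and 1.97 rad and x of thin_roll_center in the frame of tray between -0.012 and 0.012 m and angle between thin_roll_center's own z axis and vertical between 1.17 and 1.97 rad and y of stop_pointer in the frame of length_mark between -0.006 and 0.006 m and value of joint cam_lever below 0.12 rad), for 0.2 s.
At the end, for the whole second after the job is handed in: Both rolls stand on edge (within 23 deg) on the tray floor between end wall and stop, at rest, untouched; the pointer is within 6 mm of the length mark; the cam lever is shut (over 0.24 of 0.30 rad) and the fingers hold lever (over 3 N) and stop (over 6 N in all) through the last second (all of step 1 and y of stop_pointer in the frame of length_mark between -0.006 and 0.006 m and value of joint cam_lever above 0.24 rad and contact force between the fingers and cam_lever above 3 N and contact force between the fingers and stop above 6 N and linear speed of stop below 0.01 m/s and linear speed of each of thick_roll, thin_roll below 0.02 m/s); the arm keeps its last pose, push and grip.
It fails at once if a bystander was pushed more than 30 mm (distance of any of calculator, flat_roll, marker_pen, order_pad, blister_card from where it was at the start of the episode above 0.03 m).
It fails at once if the cam lever was shut while the stop was more than 15 mm off the mark (value of joint cam_lever above 0.24 rad and (y of stop_pointer in the frame of length_mark above 0.015 m or y of stop_pointer in the frame of length_mark below -0.015 m)).
It also fails if it takes over 72 s, if anything falls off the work surface, if the arm or the gripper's body presses on something with over 40 N, if the wrist force passes 120 N, or if a joint passes its speed limit or range.

## Robot

A 7-joint arm with a two-finger parallel gripper is mounted at the origin on a cart in front of the work surface, level with it; the furniture and walls round the work are solid. World frame = base frame: x ahead of the robot, y to its left, z up, the work surface at z = 0. Lengths are in mm, angles in rad, forces in N, time in s.
With the tool pointing down it reaches from about 400 to 875 mm from the base axis. Payload 4.4 kg.
Tool frame: the origin (TCP) lies midway between the tips of the shut fingers; the grasp point (between the pads) lies 19 mm behind it; z points along the fingers, y is the line along which they close (so a half turn about z gives the same grasp; the last joint's range is limited). The gripper opens to 85 mm and grips with 20 to 120 N. Pads are 22 mm wide; open, the fingers measure 114 mm over their backs; the gripper's body (76 mm by 85 mm) begins 54 mm behind the grasp point. The pads swing forward as they close: fully open they stand 13 mm farther back than shut.
Start: joints at [1.122, 0.628, 0.038, 1.517, -0.027, 0.996, -0.02], TCP at [242.817, -602.958, 194.313] pointing down, gripper open.
Joint ranges: [-3.06, 3.06], [-0.37, 2.12], [-1.25, 1.32], [0.18, 2.47], [-1.1, 4.24], [0.23, 1.98], [-2.94, 2.94]. Speed limits (rad/s): [2.57, 2.57, 3.14, 3.14, 3.14, 3.14, 3.14].

## Interface

Orientations are given as [roll, pitch, yaw] about the fixed x, y, z axes, in that order (R = Rz(yaw) Ry(pitch) Rx(roll)).
In Python, from cell import ctrl gives the robot as it stands.
- The arm moves only by the shell command python3 -m handwheel 'ROWS'. ROWS is JSON, a list of rows, each a list of 3 entries, a list of its own where there are three numbers: the turn, a rotation vector about the tool's x, y, z in degrees, then the shift along the tool's x, y, z in m, then the closure, from 0 (fully open) to 1 (shut). A call has 1 to 5 rows; each row shifts and turns the commanded pose from where the row before left it, along the tool's axes as they then stand; what a row does not reach is not made up. A row lasts 1/12 s, in which the tool goes at most 41.7 mm and 7.16 degrees, less where a joint would pass 70% of its speed; a pose out of reach is approached as far as the arm can. A call is refused whole if a number of a shift passes 0.0417 or a number of a turn 7.16, either way. A call with a gripper value outside its range is refused whole. The fingers move at their own pace and stop on an object; the grip force is fixed at half the most. Time passes only in rows, so rows that do not move let the fingers close. It gives the time, the measured TCP pose, the force, the opening and the grip force at its end, in the units of the state.
- ctrl.read_state(): the state, without advancing time (a new reading comes with each control period).
- ctrl.get_image(name): name is "scene" or "side" or "wrist"; returns a dict with "pixels" (384x512x3 uint8, red, green, blue), "fx", "fy", "cx", "cy" (pixels), "pose" (4x4, takes a point from camera to world coordinates); the wrist camera has in their place "T_tool_cam" (4x4, takes a point from camera to tool coordinates, whose origin is the TCP and whose axes are the flange's). Camera axes: x right, y up, looking along -z (the intrinsics and any distortion apply to the point x, -y, -z); pixel columns grow to the right and rows downward; lengths in mm; the calibration is good to about 2 mm. The wrist camera is an equidistant fisheye: a pixel r from the principal point sees the ray r / f radians off the axis. A picture is of the moment at which its call begins: read the wrist's pose just before it. There is no depth.
- ctrl.finish_job(): hands the job in; it is judged then, once.
The state is a dict: "clock": time; "qpos": joint angles; "qd": joint speeds; "tau": joint torques, N m; "eef_pos": TCP position; "tool_rot": TCP orientation; "force": force on the tool from outside, world axes, zero at the start; "torque": the same for the moment, N m; "width": finger opening in mm; "gripper_force": force on a finger pad.
Only numpy, scipy, OpenCV 4.12 (cv2) and the standard library are available. Lean on these libraries where they do the work, as an engineer would, in place of code of your own. Each camera call takes 0.05 s, during which the arm holds its last target. There are 200 camera calls.

## Working session

There is one attempt and no reset: what is moved stays moved. The work goes in short steps, Python scripts to look and compute and a shell command to move; the robot and the scene stay as the last step left them, time stands still between calls to the robot, and variables do not carry over. Pictures are saved under pics/ and viewed, at most 10 in all, crops included, and the job is handed in when it is done.

```bash
mkdir -p pics; ls
python3 - <<'E'
from cell import ctrl
import cv2,numpy as np
s=ctrl.read_state();print(s)
ims=[]
for n in ["scene","side"]:
    d=ctrl.get_image(n);print(n,d['fx'],d['fy'],d['cx'],d['cy'],np.round(d['pose'],3).tolist(),[k for k in d])
    cv2.imwrite(f'pics/{n}0.png',d['pixels'][:,:,::-1]);
E
```

```text
pics
{'clock': 0.0, 'qpos': array([ 1.12222232,  0.62932931,  0.03844324,  1.51835371, -0.0270179 ,
        0.99625719, -0.01998435]), 'qd': array([-2.69262935e-05, -5.13710596e-04,  3.54526780e-04,  4.78493070e-04,
        1.59892233e-03, -1.28595778e-04,  5.33311319e-04]), 'tau': array([-1.02603785e-04, -5.63404620e+01,  1.22640755e+00, -1.93442631e+01,
        1.11259488e-02,  1.07491988e-02, -1.15334285e-05]), 'eef_pos': array([ 242.55341303, -602.32760792,  193.40460693]), 'tool_rot': array([-3.13976296e+00,  8.44666096e-06,  3.82779206e-01]), 'force': array([ 0.42954372,  0.34481444, -0.12614689]), 'torque': array([-0.01938508, -0.00156253, -0.00735302]), 'gripper_force': 0.0, 'width': 85.50120001480332}
scene 375.0638555067444 375.0638555067444 255.82569970133846 191.86616159730102 [[-0.858, 0.234, -0.457, 114.362], [-0.513, -0.435, 0.74, 579.149], [-0.026, 0.87, 0.493, 537.253], [0.0, 0.0, 0.0, 1.0]] ['pixels', 'fx', 'fy', 'cx', 'cy', 'pose']
side 411.52952697481317 411.52952697481317 258.05287798877004 192.36500236189326 [[-0.964, 0.099, -0.247, 235.511], [-0.266, -0.384, 0.884, 911.197], [-0.007, 0.918, 0.396, 532.432], [0.0, 0.0, 0.0, 1.0]] ['pixels', 'fx', 'fy', 'cx', 'cy', 'pose']
```

View pics/scene0.png

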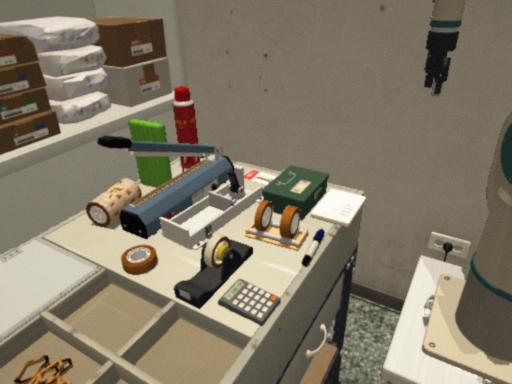

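View pics/side0.png

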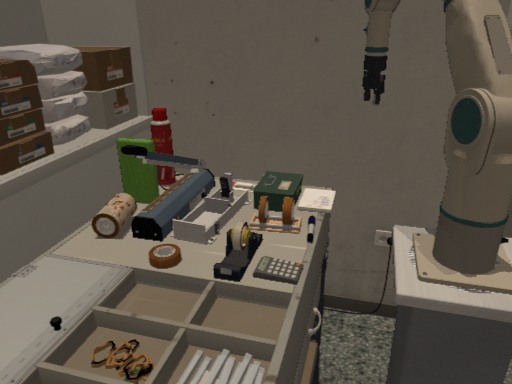

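The scene view shows the cradle with two rolls at (277,225), the tray around (215,210) with its end wall toward the camera, the post/lever near (238,180), and a blue cutter beside the tray. I'll get rough positions next.

```bash
cat > h.py <<'E'
from cell import ctrl
import cv2,numpy as np
from scipy.spatial.transform import Rotation as R
def grab(n):
    s=ctrl.read_state(); d=ctrl.get_image(n)
    if n=='wrist':
        T=np.eye(4);T[:3,:3]=R.from_euler('xyz',s['tool_rot']).as_matrix();T[:3,3]=s['eef_pos']
        d['pose']=T@np.array(d['T_tool_cam'])
    d['n']=n; return d
def ray(d,u,v):
    x=(u-d['cx'])/d['fx'];y=(v-d['cy'])/d['fy']
    if d['n']=='wrist':
        r=np.hypot(x,y);k=np.sin(r)/r if r>1e-9 else 1
        c=np.array([x*k,-y*k,-np.cos(r)])
    else: c=np.array([x,-y,-1.])
    P=np.array(d['pose']);c=P[:3,:3]@c
    return P[:3,3],c/np.linalg.norm(c)
def onz(d,u,v,z):
    o,c=ray(d,u,v);return o+c*(z-o[2])/c[2]
def proj(d,p):
    P=np.array(d['pose']);q=P[:3,:3].T@(np.array(p)-P[:3,3])
    x,y,z=q[0],-q[1],-q[2]
    if d['n']=='wrist':
        r=np.arctan2(np.hypot(x,y),z);k=r/np.hypot(x,y);return d['cx']+d['fx']*x*k,d['cy']+d['fy']*y*k
    return d['cx']+d['fx']*x/z,d['cy']+d['fy']*y/z
def tri(a,ua,b,ub):
    o1,c1=ray(a,*ua);o2,c2=ray(b,*ub)
    A=np.stack([c1,-c2],1);t=np.linalg.lstsq(A,o2-o1,rcond=None)[0]
    p,q=o1+t[0]*c1,o2+t[1]*c2;return (p+q)/2,np.linalg.norm(p-q)
def rel(p):
    "tool-frame vector from TCP to world point p"
    s=ctrl.read_state();return R.from_euler('xyz',s['tool_rot']).inv().apply(np.array(p)-s['eef_pos'])
E
python3 - <<'E'
from h import *
a=grab('scene');b=grab('side');w=grab('wrist')
print(w['fx'],w['cx'],w['cy'],np.round(w['T_tool_cam'],3).tolist())
for nm,u,v,z in [('rollL',264,216,48),('rollR',290,222,48),('endwallA',191,245,0),('endB',163,238,0),('cradle l',248,235,15),('cradle r',301,245,15),('post',237,172,99),('pad',338,206,12),('calc',250,300,19),('pen',313,246,8),('flat',139,258,25),('disp',215,265,0),('dispTop',217,250,80),('green',300,190,60),('cutter handle',150,148,130)]:
    print(nm,np.round(onz(a,u,v,z)))
print(tri(a,(237,172),b,(227,178)),tri(a,(105,142),b,(131,151)),tri(a,(217,150),b,(202,164)))
cv2.imwrite('pics/w0.png',w['pixels'][:,:,::-1])
big=cv2.resize(a['pixels'][140:270,140:350,::-1],None,fx=3.8,fy=3.8,interpolation=cv2.INTER_CUBIC);cv2.imwrite('pics/s0c.png',big)
E
```

```text
297.3186396354542 254.02031171740754 195.96898736867112 [[-0.0, 0.945, 0.326, 83.932], [1.0, 0.0, -0.001, 0.559], [-0.001, 0.326, -0.945, -178.522], [0.0, 0.0, 0.0, 1.0]]
rollL [491. -65.  48.]
rollR [426. -72.  48.]
endwallA [617.  61.   0.]
endB [694.  73.   0.]
cradle l [509. -20.  15.]
cradle r [385. -45.  15.]
post [ 618. -146.   99.]
pad [ 372. -247.   12.]
calc [395. 156.  19.]
pen [363. -63.   8.]
flat [663. 175.  25.]
disp [526.  91.   0.]
dispTop [487. 126.  80.]
green [ 461. -200.   60.]
cutter handle [ 885. -106.  130.]
(array([ 632.69158748, -166.54014135,   86.25850904]), np.float64(0.5231548310569089)) (array([755.87744618, 123.40121873, 252.11970193]), np.float64(4.693123348309937)) (array([ 735.15805845, -220.25821752,  106.37591146]), np.float64(6.890571376020792))
```

View pics/s0c.png

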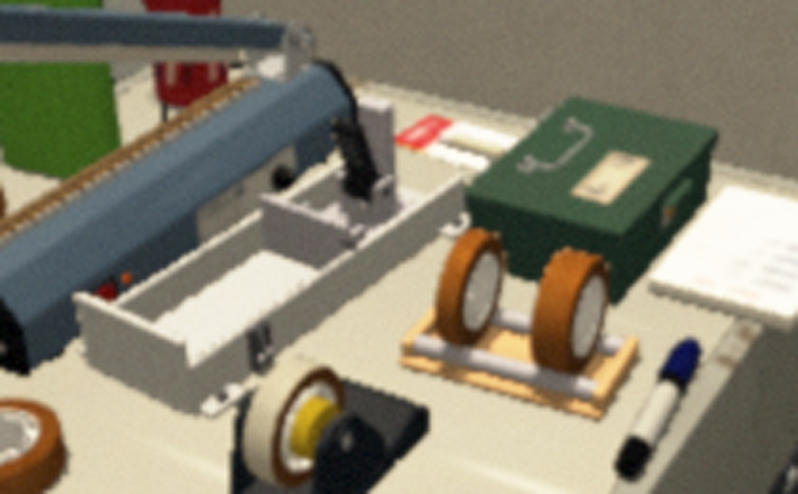

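```bash
python3 -m handwheel '[[[0,0,0],[0.027,-0.022,-0.004],0],[[0,0,0],[0.027,-0.022,-0.004],0],[[0,0,0],[0.027,-0.022,-0.004],0],[[0,0,0],[0.027,-0.022,-0.004],0],[[0,0,0],[0.027,-0.022,-0.004],0]]'
python3 -m handwheel '[[[0,0,0],[0.027,-0.022,-0.004],0],[[0,0,0],[0.027,-0.022,-0.004],0],[[0,0,0],[0.027,-0.022,-0.004],0],[[0,0,0],[0.027,-0.022,-0.004],0],[[0,0,0],[0.027,-0.022,-0.004],0]]'
python3 -m handwheel '[[[0,0,0],[0.027,-0.022,-0.004],0],[[0,0,0],[0.027,-0.022,-0.004],0],[[0,0,0],[0.027,-0.022,-0.004],0],[[0,0,0],[0.027,-0.022,-0.004],0],[[0,0,0],[0.027,-0.022,-0.004],0]]'
python3 -m handwheel '[[[0,0,0],[0.027,-0.022,-0.002],0],[[0,0,0],[0.027,-0.022,0],0],[[0,0,0],[0.027,-0.022,0],0],[[0,0,-6.8],[0,0,0],0.4],[[0,0,-6.8],[0,0,0],0.4]]'
python3 -m handwheel '[[[0,0,-6.8],[0,0,0],0.4],[[0,0,-6.8],[0,0,0],0.4],[[0,0,-6.8],[0,0,0],0.4],[[0,0,-6.8],[0,0,0],0.4],[[0,0,-6.8],[0,0,0],0.4]]'
python3 -m handwheel '[[[0,0,-6.8],[0,0,0],0.4],[[0,0,-6.8],[0,0,0],0.4],[[0,0,-6.8],[0,0,0],0.4],[[0,0,0],[0,0,0],0.4],[[0,0,0],[0,0,0],0.4]]'
python3 - <<'E'
from h import *
import pickle
w=grab('wrist');s=ctrl.read_state();print(s['clock'],s['eef_pos'],s['tool_rot'],s['qpos'],s['width'])
pickle.dump(w,open('w1.pkl','wb'))
cv2.imwrite('pics/w1.png',cv2.resize(w['pixels'][:,:,::-1],None,fx=1.56,fy=1.56,interpolation=cv2.INTER_CUBIC))
E
```

```text
clock: 0.67
eef_pos: [327.4, -448.9, 214.4]
tool_rot: [-3.141, -0.0, 0.382]
force: [-0.2, -0.3, 0.7]
width: 85.2
gripper_force: 0.0
clock: 1.08
eef_pos: [411.6, -296.4, 234.7]
tool_rot: [3.141, -0.0, 0.383]
force: [1.0, -0.6, -0.2]
width: 85.5
gripper_force: 0.0
clock: 1.5
eef_pos: [495.8, -143.9, 254.7]
tool_rot: [3.141, -0.0, 0.383]
force: [0.1, -0.7, -0.0]
width: 85.6
gripper_force: 0.0
clock: 1.92
eef_pos: [546.6, -50.6, 256.1]
tool_rot: [-3.141, -0.001, 0.631]
force: [-0.6, -0.3, -0.4]
width: 64.2
gripper_force: 0.0
clock: 2.33
eef_pos: [545.6, -54.1, 256.3]
tool_rot: [-3.141, 0.0, 1.219]
force: [-0.0, 1.2, -0.1]
width: 51.3
gripper_force: 0.0
clock: 2.75
eef_pos: [545.6, -54.3, 256.2]
tool_rot: [-3.141, -0.0, 1.566]
force: [-0.0, 0.4, -0.0]
width: 51.3
gripper_force: 0.0
2.8 [545.67033948 -54.28160174 256.27956348] [-3.14151938e+00 -3.80382088e-05  1.56604845e+00] [ 0.28780469  0.43160753 -0.35055632  1.71521412  0.16888124  1.0245779
 -0.12595736] 51.575485569146096
```

View pics/w1.png

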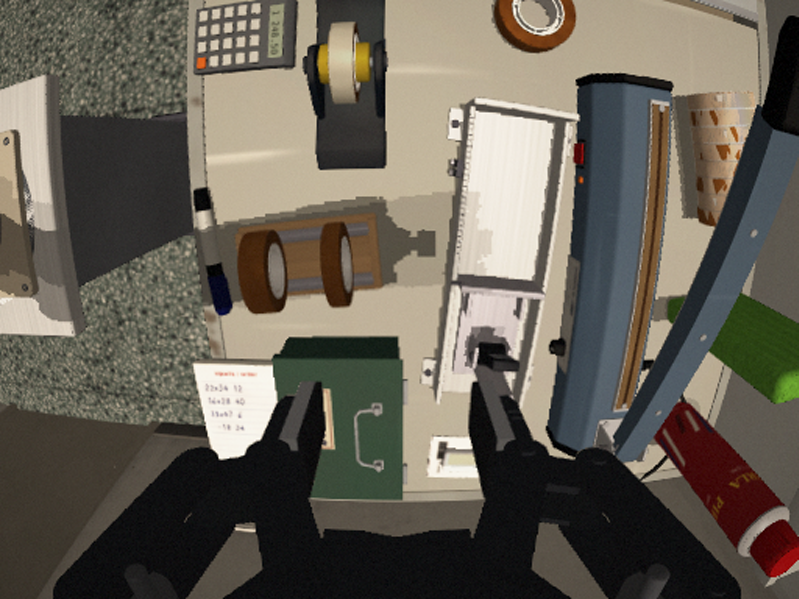

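The wrist view shows the thick roll nearer the robot (262,272) and the thin roll at (337,263). The tray runs from the end wall at (520,108) to the open end at (480,405), with the post/lever at (495,355) and the length-mark clip at (452,165). I'll zoom in on the fine features.

Run:
```python
import pickle,cv2,numpy as np
w=pickle.load(open('w1.pkl','rb'));im=w['pixels'][:,:,::-1]
A=cv2.resize(im[55:205,280:380],None,fx=4,fy=4,interpolation=cv2.INTER_CUBIC)
B=cv2.resize(im[195:265,275:375],None,fx=4,fy=4,interpolation=cv2.INTER_CUBIC)
C=cv2.resize(im[128:206,145:245],None,fx=4,fy=4,interpolation=cv2.INTER_CUBIC)
R=np.zeros((600,400,3),np.uint8);R[:280]=B;R[285:285+312]=C
cv2.imwrite('pics/w1c.png',np.hstack([A,R]))
```

```text
(no output)
```

View pics/w1c.png

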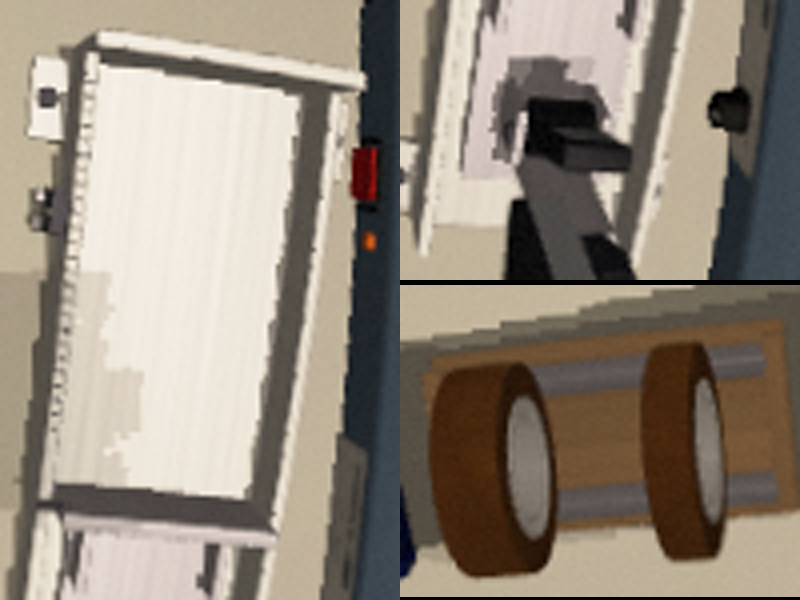

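Crop: the end wall's top outer edge runs (97,32)→(363,78), the stop plate's top front edge (60,510)→(275,532), and the clip is at (45,205). Roll rims: thick spans x 432–550 and thin x 642–722; the cradle board's top corners are (425,372) and (782,318).

Run:
```python
from h import *
import pickle
w=pickle.load(open('w1.pkl','rb'))
A=lambda x,y:(280+x/4-.4,55+y/4-.4)
B=lambda x,y:(275+(x-400)/4-.4,195+y/4-.4)
C=lambda x,y:(145+(x-400)/4-.4,128+(y-285)/4-.4)
def P(n,uv,z): p=onz(w,*uv,z);print(n,np.round(p,1));return p
a=P('endoutL',A(97,32),55);b=P('endoutR',A(363,78),55);print(np.linalg.norm(a-b),np.degrees(np.arctan2(b[1]-a[1],b[0]-a[0])))
a2=P('endinL',A(97,47),55);b2=P('endinR',A(363,88),55);print(np.degrees(np.arctan2(b2[1]-a2[1],b2[0]-a2[0])))
c=P('wallL inner top hi',A(98,62),34);d=P('wallL inner lo',A(50,500),34);print('yaw',np.degrees(np.arctan2(-(c-d)[0],(c-d)[1])))
c=P('wallR inner hi',A(330,95),34);d=P('wallR inner lo',A(270,500),34);print('yaw',np.degrees(np.arctan2(-(c-d)[0],(c-d)[1])))
c=P('wallL outer hi',A(82,62),34);
c=P('plateL',A(60,510),51);d=P('plateR',A(275,532),51);print(np.linalg.norm(c-d),np.degrees(np.arctan2(*(d-c)[[1,0]])))
P('clip c',A(45,207),30);P('clip top',A(45,188),30);P('clip bot',A(45,232),30)
P('leverTL',B(530,100),95);P('leverR',B(630,140),95)
c=P('crTL',C(425,372),14);d=P('crTR',C(782,318),14);e=P('crBR',C(800,510),14);print(np.linalg.norm(c-d),np.linalg.norm(d-e),np.degrees(np.arctan2(*(d-c)[[1,0]])))
f=(c+e)/2;print('cr centre',f)
for n,uv in [('thick l',C(432,450)),('thick r',C(502,450)),('thin l',C(642,440)),('thin r',C(692,440))]: P(n,uv,85)
print(proj(w,(f[0]-35,f[1],85)), proj(w,(f[0]+35,f[1],85)))
```

```text
endoutL [608.8  74.6  55. ]
endoutR [698.6  66.   55. ]
90.18175500958257 -5.497205438801712
endinL [608.8  69.7  55. ]
endinR [698.6  62.6  55. ]
-4.535221589630009
wallL inner top hi [612.6  66.8  34. ]
wallL inner lo [599.1 -85.2  34. ]
yaw -5.070940788703657
wallR inner hi [694.7  60.8  34. ]
wallR inner lo [680.3 -85.   34. ]
yaw -5.632800841175839
wallL outer hi [607.3  66.6  34. ]
plateL [600.4 -83.9  51. ]
plateR [677.5 -91.8  51. ]
77.50314035221407 -5.821755889572288
clip c [595.7  16.8  30. ]
clip top [595.6  23.3  30. ]
clip bot [595.8   8.3  30. ]
leverTL [ 612.2 -120.1   95. ]
leverR [ 646.4 -134.9   95. ]
crTL [392.1 -42.   14. ]
crTR [526.1 -25.9  14. ]
crBR [531.5 -97.3  14. ]
134.94369101738212 71.53593875834505 6.850786343971907
cr centre [461.80144984 -69.64432477  14.        ]
thick l [418.1 -55.   85. ]
thick r [441.4 -55.5  85. ]
thin l [486.1 -53.2  85. ]
thin r [501.5 -53.5  85. ]
(np.float64(160.11460476973673), np.float64(179.93068735666353)) (np.float64(214.35716234568633), np.float64(179.19356931098645))
```

```bash
python3 -m handwheel '[[[0,0,-7.1],[0,0,0],0.4],[[0,0,0],[-0.0027,-0.026,0],0.4],[[0,0,0],[-0.0026,-0.026,0],0.4],[[0,0,0],[0,0,0.035],0.4],[[0,0,0],[0,0,0.035],0.4]]'
python3 -m handwheel '[[[0,0,0],[0,0,0.035],0.4],[[0,0,0],[0,0,0],0.4],[[0,0,0],[0,0,0],0.4]]'
python3 - <<'E'
from h import *
w=grab('wrist');s=ctrl.read_state();print(s['clock'],s['eef_pos'],s['tool_rot'])
for p in [(494.6,-65.7,85),(429,-73.6,85)]: print(proj(w,p))
cv2.imwrite('pics/w2.png',w['pixels'][:,:,::-1])
E
```

```text
clock: 3.22
eef_pos: [495.7, -66.6, 187.7]
tool_rot: [3.136, 0.002, 1.689]
force: [1.1, -0.5, -1.1]
width: 51.2
gripper_force: 0.0
clock: 3.47
eef_pos: [493.7, -65.5, 150.6]
tool_rot: [-3.138, -0.001, 1.692]
force: [0.0, -0.1, 0.5]
width: 51.1
gripper_force: 0.0
3.5167 [495.45793795 -65.49047647 152.14521674] [3.14108046e+00 2.36066261e-05 1.69274486e+00]
(np.float64(255.35996103595886), np.float64(195.36336541392777))
(np.float64(180.8342196313826), np.float64(195.19804690340496))
```

View pics/w2.png

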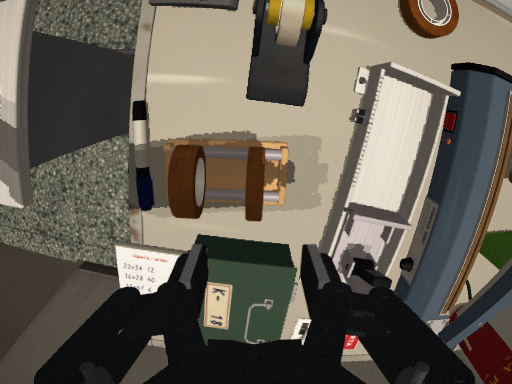

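The thin roll's rim is centred at (255,195), exactly where predicted, and the thick one at (182,195). I'll descend and grip.

```bash
python3 -m handwheel '[[[0,0,0],[0,0,0.026],0.4],[[0,0,0],[0,0,0.026],0.4],[[0,0,0],[0,0,0.026],0.4],[[0,0,0],[0,0,0.026],0.4],[[0,0,0],[0,0,0],0.4]]'
python3 -m handwheel '[[[0,0,0],[0,0,0],1],[[0,0,0],[0,0,0],1],[[0,0,0],[0,0,0],1],[[0,0,0],[0,0,0],1],[[0,0,0],[0,0,0],1]]'
python3 -m handwheel '[[[0,0,0],[0,0,0],1],[[0,0,0],[0,0,0],1]]'
```

```text
clock: 3.93
eef_pos: [494.1, -65.8, 45.9]
tool_rot: [-3.139, -0.0, 1.693]
force: [-0.6, 0.3, 0.8]
width: 51.2
gripper_force: 0.0
clock: 4.35
eef_pos: [495.8, -65.9, 48.7]
tool_rot: [3.139, 0.001, 1.693]
force: [-1.0, -0.2, -0.4]
width: 0.0
gripper_force: 0.0
clock: 4.52
eef_pos: [495.0, -65.8, 47.8]
tool_rot: [3.141, 0.0, 1.693]
force: [-0.7, 0.5, 0.1]
width: -0.0
gripper_force: 0.0
```

Run:
```python
from h import *
w=grab('wrist');b=grab('scene');s=ctrl.read_state();print(s['width'],s['gripper_force'])
x=w['pixels'][100:310,130:400,::-1];y=b['pixels'][150:260,210:330,::-1]
cv2.imwrite('pics/w3.png',np.hstack([cv2.resize(x,(400,311)),cv2.resize(y,(400,311),interpolation=cv2.INTER_CUBIC)]))
```

```text
0.15277447396353194 0.0
```

View pics/w3.png

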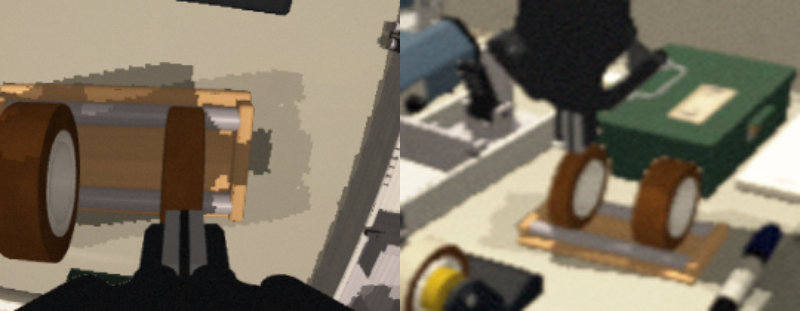

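Run:
```python
from h import *
w=grab('wrist');s=ctrl.read_state();t=s['eef_pos'];print(t,s['qpos'])
print('tcp',proj(w,t),'20mm behind',proj(w,t+[0,0,20]))
print('board edge TR',proj(w,(526.1,-25.9,14)))
# sees w2 pose: shift camera by recorded pose
T=np.array(w['pose']).copy();w2=dict(w);w2['pose']=np.array(w['pose']);w2['pose'][:3,3]+=np.array([495.0,-65.5,151.4])-t
th=np.linspace(0,2*np.pi,73)
for Y in (-80,-65,-50,-35,-20):
    r=[]
    for d in (w2,w):
        v=[proj(d,(495-.12*37*np.cos(a),Y+37*np.cos(a),48+37*np.sin(a)))[1] for a in th];r+=[min(v),max(v)]
    print(Y,np.round(r))
m=cv2.inRange(cv2.cvtColor(w['pixels'],cv2.COLOR_RGB2HSV),(3,120,30),(14,255,160))
n,l,st,_=cv2.connectedComponentsWithStats(m);print(st[st[:,4]>300])
```

```text
[494.76918151 -65.7504564   47.37158441] [ 0.24777965  0.65986273 -0.25426693  2.05478672  0.34937802  0.46726433
 -0.14656684]
tcp (np.float64(254.10224178794968), np.float64(227.02220871189007)) 20mm behind (np.float64(254.13218854098736), np.float64(241.08945548493975))
board edge TR (np.float64(302.9140525404591), np.float64(163.19269017577852))
-80 [159. 233. 191. 301.]
-65 [144. 220. 170. 283.]
-50 [129. 206. 147. 264.]
-35 [114. 191. 123. 243.]
-20 [ 98. 176.  99. 221.]
[[     0      0    512    384 187671]
 [   454      0     58     25    916]
 [   119    169     68    109   4728]
 [   233    172     49     79   2034]]
```

```bash
cat >> h.py <<'E'
def rolls(d):
    "brown blobs: bounding boxes and areas"
    m=cv2.inRange(cv2.cvtColor(d['pixels'],cv2.COLOR_RGB2HSV),(3,150,40),(14,255,255))
    n,l,st,c=cv2.connectedComponentsWithStats(m);return st[1:][st[1:,4]>60]
E
python3 - <<'E'
from h import *
a=grab('scene');print(rolls(a));b=grab('side');print(rolls(b))
t=ctrl.read_state()['eef_pos']
for k in (0,20,40,60,80,110): print(k,np.round(proj(a,t+[0,0,k])),np.round(proj(b,t+[0,0,k])))
print('rolltop',proj(a,(495,-66,85)),proj(b,(495,-66,85)))
for d in(a,b):
    u,v=map(int,np.round(proj(d,t+[0,0,50])));print(d['n'])
    for r in range(v-6,v+26,2): print(r,' '.join('%3d,%3d,%3d'%tuple(d['pixels'][r,c]) for c in range(u-6,u+8,2)))
E
python3 -m handwheel '[[[0,0,0],[0,0,-0.02],1],[[0,0,0],[0,0,-0.02],1],[[0,0,0],[0,0,0],1]]'
python3 - <<'E'
from h import *
a=grab('scene');print(rolls(a));b=grab('side');print(rolls(b));print(ctrl.read_state()['force'])
E
```

```text
[[  0  46  16  11  76]
 [ 87 203  23  23  88]
 [254 202  18  29 182]
 [279 206  21  32 326]
 [122 246  35  28 454]]
[[152 136  14   9  62]
 [259 197   8  25 115]
 [282 198  11  26 204]
 [ 92 214  27  24 184]
 [149 244  31  24 388]]
0 [263. 216.] [263. 209.]
20 [263. 209.] [263. 202.]
40 [263. 201.] [263. 195.]
60 [263. 194.] [263. 189.]
80 [262. 186.] [263. 182.]
110 [262. 174.] [263. 171.]
rolltop (np.float64(262.66618899391875), np.float64(202.02743617376288)) (np.float64(262.9659031955834), np.float64(196.18400671388645))
scene
192  45, 45, 43 101, 95, 90  59, 59, 55 103, 99, 94  36, 38, 38  21, 24, 23  81, 83, 68
194  42, 41, 38  98, 94, 89  56, 56, 51 106,102, 95  36, 36, 34  24, 25, 23  94, 87, 76
196  45, 42, 41  94, 92, 86  59, 59, 56 103, 99, 93  42, 40, 40  18, 18, 21  97, 93, 80
198  52, 50, 47  91, 86, 84  59, 55, 53 106,101, 95  41, 40, 39  23, 22, 25  82, 81, 66
200 185,176,157 123,120,111  59, 59, 57 107,104, 96  41, 43, 41  43, 40, 36  36, 48, 37
202 195,184,161 124,119,108  56, 54, 49 109,104, 99  81, 69, 61  70, 41, 18  67, 43, 24
204 225,214,184 146,126, 98  81, 50
[... 1932 characters left out ...]
8  69, 42, 15  70, 42, 18 106, 97, 87 103, 93, 83  67, 69, 58
212 156,143,124  69, 42, 16  69, 42, 17  66, 41, 18 102, 94, 84 109, 99, 87 154,141,120
214 139,126,119  67, 40, 17  68, 41, 17  63, 39, 17  97, 89, 79 100, 89, 75 147,135,117
216 102, 93, 88  65, 40, 16  65, 37, 14  64, 40, 19  92, 83, 75  72, 62, 55  85, 78, 75
clock: 5.02
eef_pos: [497.0, -65.7, 89.9]
tool_rot: [3.137, 0.001, 1.694]
force: [0.5, 0.5, 0.2]
width: -0.1
gripper_force: 0.0
[[  0  47  16  10  73]
 [254 201  18  30 200]
 [ 87 203  23  23 105]
 [280 206  20  32 311]
 [122 245  35  29 458]]
[[259 196   9  26 125]
 [283 198  10  26 199]
 [ 92 214  27  24 174]
 [149 244  32  24 390]]
[-0.35957446  0.30377554  0.08467538]
```

Run:
```python
from h import *
a=grab('scene');b=grab('side');w=grab('wrist')
t=ctrl.read_state()['eef_pos'];print(t)
for d in(a,b,w):
    u,v=map(int,np.round(proj(d,t)));print(d['n'],u,v,proj(d,t+[0,0,20]))
    for r in range(v-14,v+24,2) if d is not w else range(v-14,v+30,2): print(r,' '.join('%3d,%3d,%3d'%tuple(d['pixels'][r,c]) for c in range(u-8,u+10,2)))
x=w['pixels'][100:300,150:360,::-1];y=b['pixels'][130:240,200:316,::-1]
cv2.imwrite('pics/w4.png',np.hstack([cv2.resize(x,(400,380)),cv2.resize(y,(400,380),interpolation=cv2.INTER_CUBIC)]))
```

```text
[494.02416184 -65.76600282  86.54169694]
scene 263 202 (np.float64(262.8253806532556), np.float64(194.1647137932528))
188 229,222,189 234,228,207 144,138,122  97, 94, 84 130,127,110  79, 95, 75  77, 95, 71  75,100, 71  75, 97, 71
190 231,225,203 162,155,138 121,114,102 119,116,101  74, 91, 69  71, 95, 70  75, 96, 72  72, 94, 71  74, 97, 70
192 131,125,110 123,118,104 124,116,104 122,117,104  37, 48, 35  37, 51, 39  39, 59, 44  57, 74, 54  66, 88, 68
194 124,118,106 127,120,107 120,114,102 120,114,101  35, 50, 37  26, 42, 32  27, 41, 32  27, 44, 32  35, 48, 36
196 123,117,105 119,116, 99 119,113,101 185,176,158 117,115, 97  33, 46, 36  32, 45, 36  29, 43, 32  30, 45, 35
198 118,114,101 139,132,119 123,117,107 155,146,136 161,155,136  27, 43, 32  26, 41, 30  27, 43, 34  32, 46, 37
200 151,144,132 232,226,206 228,221,202 203,194,174  92, 75, 63  64, 45, 25  58, 56, 39  33, 47, 34  35, 47, 36
202 177,167,141 199,187,163 160,149,131 106, 80, 56  80, 44, 18  76, 39, 13  74, 39, 17  66, 43, 22  63, 59, 43
204 227,218,188 226,216,185 154,133,102  85, 48, 23  82, 45, 16  77, 43, 14  63, 35, 1
[... 5192 characters left out ...]
, 68  71, 68, 66  75, 69, 68
245  74, 71, 68  76, 72, 70  65, 63, 61  19, 15, 14  13, 14, 11  16, 17, 16  64, 60, 58  72, 71, 67  74, 72, 68
247  74, 71, 67  71, 69, 66  69, 64, 63  14, 13, 12  12,  9,  8  12, 12, 11  66, 64, 59  74, 71, 69  73, 71, 67
249  73, 73, 67  74, 72, 69  69, 67, 66  12, 11, 13  14, 13, 13   9, 12, 12  68, 64, 64  75, 72, 69  75, 71, 69
251  71, 69, 67  75, 71, 69  69, 64, 63  13, 11, 13   7,  9,  9  11, 13, 11  64, 62, 60  73, 69, 68  73, 71, 68
253  73, 70, 67  74, 72, 70  67, 61, 61  12, 11, 14  13, 14, 12  14, 15, 16  66, 63, 60  73, 71, 68  73, 72, 68
255  74, 71, 69  74, 71, 69  66, 62, 60  13, 14, 11  10,  5,  8  14, 14, 14  65, 64, 60  74, 73, 70  75, 73, 71
```

View pics/w4.png

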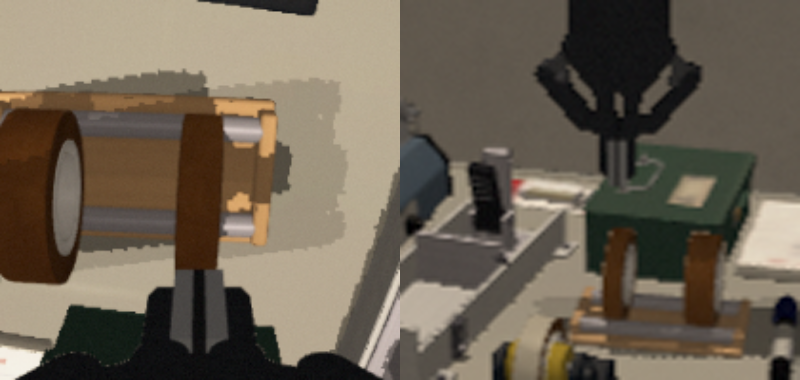

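Run:
```python
from h import *
a=grab('scene');b=grab('side');w=grab('wrist')
t=ctrl.read_state()['eef_pos'];print(t)
for d in (a,b):
    u0,v0=map(int,np.round(proj(d,t+[0,0,55])))
    g=d['pixels'].astype(int)
    for r in range(v0+3,v0+14): print(d['n'],r,u0-8,' '.join('%3d'%g[r,c].sum() for c in range(u0-8,u0+9)))
for ua,ub in [((261,189),(263,184)),((260,188.5),(263,184))]:
    print(tri(a,ua,b,ub),tri(b,ub,w,(254,242)),tri(a,ua,w,(254,242)))
```

```text
[494.23558823 -65.61022424  86.61547128]
scene 184 254 634 619 483 257 219 280 223 164 265 293 227 129  77  88 166 224 243
scene 185 254 633 627 573 423 305 290 236 179 265 304 227 120  82 139 199 234 245
scene 186 254 626 631 625 575 470 363 226 160 263 298 227 134 100 180 230 246 245
scene 187 254 629 632 630 630 575 407 244 174 266 315 273 232 203 223 236 235 247
scene 188 254 637 638 659 665 565 399 251 186 256 306 291 258 247 234 246 249 241
scene 189 254 632 683 681 600 462 363 299 270 268 267 255 249 241 236 244 242 255
scene 190 254 668 655 577 435 377 332 333 327 257 220 233 235 241 245 254 237 236
scene 191 254 611 495 409 348 347 342 338 329 230 160 171 181 204 216 230 240 233
scene 192 254 465 366 347 337 347 344 338 337 217 133 116 131 141 165 184 185 198
scene 193 254 359 344 346 338 340 342 334 331 212 120 102  94 115 117 107 117 140
scene 194 254 335 343 355 337 350 338 337 331 225 133 118 117 102 106 110  95 101
side 180 255 251 283 287 227  84 161 232 175 132 207 184  78  62 127 176 174 174
side 181 255 382 385 384 327 178 168 233 176 133 208 186  99 136 179 179 177
[... 537 characters left out ...]
78 179 178 180 176 179 176 177 176
side 189 255 176 176 175 178 179 178 178 179 177 181 175 180 181 177 183 179 175
side 190 255 173 175 179 174 180 175 180 180 184 178 180 178 177 178 176 180 177
(array([492.2339105 , -55.40080353, 125.23624031]), np.float64(0.9211045191352186)) (array([492.70424449, -57.06144235, 124.07089493]), np.float64(0.5086480431629239)) (array([492.93596205, -56.38246674, 125.08254893]), np.float64(0.15498985448094726))
(array([491.34599413, -50.27261709, 128.26018434]), np.float64(2.839785799346656)) (array([492.70424449, -57.06144235, 124.07089493]), np.float64(0.5086480431629239)) (array([493.39729659, -54.41155333, 127.55878169]), np.float64(1.8887753586643459))
```

The picture and triangulation show the real fingertips at z≈124 while the reported TCP is z≈86. The tips therefore sit about 38 mm behind the reported TCP, and the fingers closed just above the roll. Lateral position is right, so I'll go 38 mm deeper.

```bash
python3 -m handwheel '[[[0,0,0],[0,0,0],0.4],[[0,0,0],[0,0,0],0.4],[[0,0,0],[0,0,0],0.4],[[0,0,0],[0,0,0],0.4],[[0,0,0],[0,0,0.02],0.4]]'
python3 -m handwheel '[[[0,0,0],[0,0,0.02],0.4],[[0,0,0],[0,0,0.02],0.4],[[0,0,0],[0,0,0.018],0.4],[[0,0,0],[0,0,0],0.4]]'
python3 -m handwheel '[[[0,0,0],[0,0,0],1],[[0,0,0],[0,0,0],1],[[0,0,0],[0,0,0],1],[[0,0,0],[0,0,0],1],[[0,0,0],[0,0,0],1]]'
```

```text
clock: 5.83
eef_pos: [497.6, -65.9, 69.6]
tool_rot: [3.135, 0.001, 1.693]
force: [0.1, 0.1, -0.5]
width: 51.3
gripper_force: 0.0
clock: 6.17
eef_pos: [492.6, -65.5, 6.7]
tool_rot: [-3.137, -0.001, 1.694]
force: [0.1, 0.1, 0.7]
width: 51.5
gripper_force: 0.0
clock: 6.58
eef_pos: [495.7, -65.8, 10.3]
tool_rot: [3.139, 0.0, 1.693]
force: [-0.2, 0.2, 3.8]
width: 15.1
gripper_force: 60.7
```

```bash
python3 -m handwheel '[[[0,0,0],[0,0,-0.02],1],[[0,0,0],[0,0,-0.025],1],[[0,0,0],[0,0,-0.025],1],[[0,0,0],[0,0,-0.025],1],[[0,0,0],[0,0,-0.025],1]]'
python3 -m handwheel '[[[0,0,0],[0.0153,0.0332,0],1],[[0,0,0],[0.0153,0.0332,0],1],[[0,0,0],[0.0153,0.0332,0],1],[[0,0,0],[0.0153,0.0332,0],1],[[0,0,0],[0.0153,0.0332,0],1]]'
python3 -m handwheel '[[[0,0,-7],[0,0,0],1],[[0,0,-7],[0,0,0],1],[[0,0,-7],[0,0,0],1],[[0,0,-7],[0,0,0],1],[[0,0,-7],[0,0,0],1]]'
python3 -m handwheel '[[[0,0,-7],[0,0,0],1],[[0,0,-7],[0,0,0],1],[[0,0,-7],[0,0,0],1],[[0,0,-7],[0,0,0],1],[[0,0,-7],[0,0,0],1]]'
python3 -m handwheel '[[[0,0,-7],[0,0,0],1],[[0,0,0],[0,0,0],1],[[0,0,0],[0,0,0],1],[[0,0,0],[0,0,0],1]]'
python3 - <<'E'
from h import *
import pickle
w=grab('wrist');s=ctrl.read_state();print(s['clock'],s['eef_pos'],s['tool_rot'],s['width'],s['gripper_force'])
print(s['qpos'],'rel',rel((650.3,30.6,0)))
pickle.dump(w,open('w5.pkl','wb'))
for n,p in dict(outL=(608.8,74.6,55),outR=(698.6,66,55),plL=(600.4,-83.9,51),plR=(677.5,-91.8,51),clip=(595.7,15.8,30),post=(631,-173.5,99)).items(): print(n,np.round(proj(w,p),1))
cv2.imwrite('pics/w5.png',cv2.resize(w['pixels'][:,:,::-1],None,fx=1.56,fy=1.56,interpolation=cv2.INTER_CUBIC))
E
```

```text
clock: 7.0
eef_pos: [494.5, -65.8, 130.9]
tool_rot: [3.141, 0.0, 1.693]
force: [0.7, -0.5, -0.7]
width: 14.9
gripper_force: 60.3
clock: 7.42
eef_pos: [651.3, 31.2, 129.9]
tool_rot: [3.141, 0.0, 1.693]
force: [0.1, -1.1, -0.6]
width: 15.1
gripper_force: 60.5
clock: 7.83
eef_pos: [649.9, 30.4, 129.5]
tool_rot: [-3.141, 0.0, 2.31]
force: [-0.3, 0.1, -0.5]
width: 14.8
gripper_force: 60.3
clock: 8.25
eef_pos: [649.9, 30.1, 129.6]
tool_rot: [-3.141, 0.0, 2.921]
force: [0.5, 0.8, -1.0]
width: 15.0
gripper_force: 60.3
clock: 8.58
eef_pos: [650.0, 30.2, 129.4]
tool_rot: [-3.141, -0.0, 3.034]
force: [0.8, -0.1, -1.7]
width: 15.5
gripper_force: 60.3
8.6333 [650.09722881  30.38697434 129.44777255] [-3.14128418e+00  8.78921391e-05  3.03491192e+00] 15.123269775196148 60.29305970761925
[ 0.2919286   0.78431374 -0.68115265  1.56614766  0.55972658  0.99402556
  0.90587363] rel [ -0.16755835   0.27333676 129.44770962]
outL [301.  142.3]
outR [297.4 236.6]
plL [127.5 153.7]
plR [137.7 229.4]
clip [233.3 130.9]
post [ 36.1 211. ]
```

View pics/w5.png

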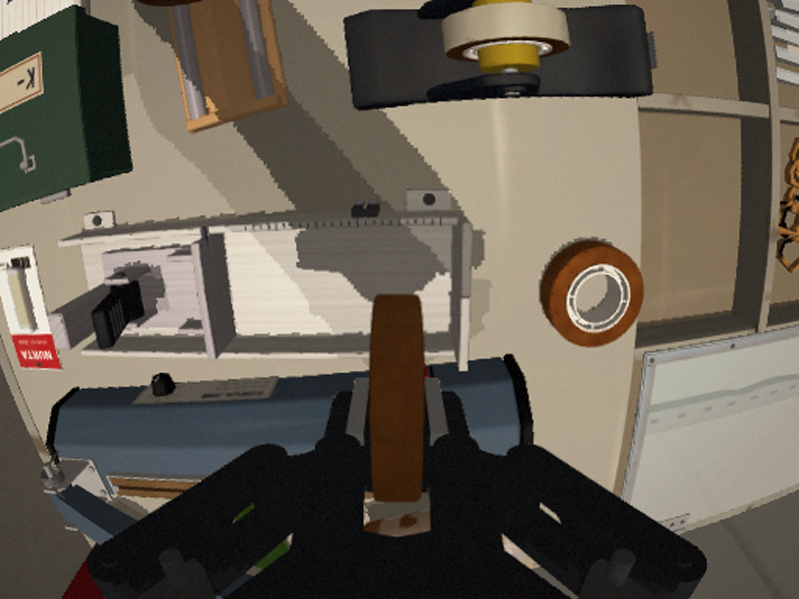

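The predictions for tray corners, plate and clip match the picture (end wall (472,222)/(465,370), clip (366,208)). The thin roll hangs over the spot, so I'll lower and release it.

```bash
python3 -m handwheel '[[[0,0,0],[0,0,0.03],1],[[0,0,0],[0,0,0.03],1],[[0,0,0],[0,0,0.025],1],[[0,0,0],[0,0,0.015],1],[[0,0,0],[0,0,0.01],1]]'
python3 -m handwheel '[[[0,0,0],[0,0,0.007],1],[[0,0,0],[0,0,0.005],1],[[0,0,0],[0,0,0.002],1],[[0,0,0],[0,0,0],1]]'
```

```text
clock: 9.05
eef_pos: [649.1, 30.3, 17.5]
tool_rot: [-3.141, -0.002, 3.037]
force: [-0.4, -0.2, -0.8]
width: 15.2
gripper_force: 60.3
clock: 9.38
eef_pos: [651.0, 30.9, 6.6]
tool_rot: [3.141, 0.002, 3.037]
force: [0.2, -0.2, -0.1]
width: 15.1
gripper_force: 60.4
```

```bash
python3 -m handwheel '[[[0,0,0],[0,0,0.001],1],[[0,0,0],[0,0,0],1],[[0,0,0],[0,0,0],1]]'
python3 -m handwheel '[[[0,0,0],[0,0,0],0.75],[[0,0,0],[0,0,0],0.75],[[0,0,0],[0,0,0],0.75],[[0,0,0],[0,0,0],0.75]]'
python3 -m handwheel '[[[0,0,0],[0,0,-0.01],0.75],[[0,0,0],[0,0,-0.02],0.75],[[0,0,0],[0,0,-0.035],0.7],[[0,0,0],[0,0,-0.035],0.6],[[0,0,0],[0,0,-0.035],0.4]]'
python3 - <<'E'
from h import *
a=grab('scene');b=grab('side');w=grab('wrist');s=ctrl.read_state();print(s['clock'],s['eef_pos'],s['tool_rot'],s['width'])
print(rolls(a),rolls(b),rolls(w))
for d in (a,b,w): print(d['n'],np.round([proj(d,(650.3,30.6,z)) for z in (43,80)]))
print('rel thick',rel((429.5,-73.6,0)))
E
```

```text
clock: 9.63
eef_pos: [651.3, 30.9, 6.4]
tool_rot: [3.141, 0.002, 3.037]
force: [-2.1, -1.1, 6.2]
width: 14.8
gripper_force: 61.5
clock: 9.97
eef_pos: [650.4, 30.5, 4.5]
tool_rot: [3.142, 0.0, 3.037]
force: [0.4, -0.1, 0.2]
width: 21.5
gripper_force: 0.0
clock: 10.38
eef_pos: [649.8, 30.7, 141.2]
tool_rot: [3.141, -0.0, 3.038]
force: [0.7, -0.6, -0.4]
width: 44.7
gripper_force: 0.0
10.5333 [652.59536919  31.3689374  143.45591637] [3.13990958 0.00693418 3.03728274] 51.50653088750981
[[  0  44  15  13  84]
 [176 206  25  27 188]
 [279 206  21  32 325]
 [122 245  35  29 455]] [[282 198  11  26 203]
 [185 207  26  21 177]
 [ 92 214  27  24 178]
 [149 244  31  24 386]] [[ 245  137   18   74 1206]
 [ 340  147   64   65 1823]
 [ 203  291  101   11  238]
 [ 230  321   12   19  110]
 [ 282  331   11    9   70]
 [ 255  332   12   11   70]]
scene [[186. 219.]
 [184. 206.]]
side [[196. 219.]
 [195. 207.]]
wrist [[252. 178.]
 [252. 190.]]
rel thick [ 211.94298152 -127.86607397  141.77468473]
```

```bash
python3 -m handwheel '[[[0,0,0],[0.0303,-0.0183,0],0.4],[[0,0,0],[0.0303,-0.0183,0],0.4],[[0,0,0],[0.0303,-0.0183,0],0.4],[[0,0,0],[0.0303,-0.0183,0],0.4],[[0,0,0],[0.0303,-0.0183,0],0.4]]'
python3 -m handwheel '[[[0,0,0],[0.0303,-0.0183,0],0.4],[[0,0,0],[0.0303,-0.0183,0],0.4],[[0,0,7],[0,0,0],0.4],[[0,0,7],[0,0,0],0.4],[[0,0,7],[0,0,0],0.4]]'
python3 -m handwheel '[[[0,0,7],[0,0,0],0.4],[[0,0,7],[0,0,0],0.4],[[0,0,7],[0,0,0],0.4],[[0,0,7],[0,0,0],0.4],[[0,0,7],[0,0,0],0.4]]'
python3 -m handwheel '[[[0,0,7],[0,0,0],0.4],[[0,0,7],[0,0,0],0.4],[[0,0,7],[0,0,0],0.4],[[0,0,0],[0,0,0],0.4],[[0,0,0],[0,0,0],0.4]]'
python3 - <<'E'
from h import *
w=grab('wrist');s=ctrl.read_state();print(s['clock'],s['eef_pos'],s['tool_rot'],s['width'])
print(rolls(w),proj(w,(429.5,-73.6,85)),rel((429.5,-73.6,9)))
E
```

```text
clock: 10.95
eef_pos: [487.3, -45.5, 138.5]
tool_rot: [-3.141, -0.002, 3.038]
force: [-0.0, -1.5, 0.5]
width: 51.4
gripper_force: 0.0
clock: 11.37
eef_pos: [424.5, -75.7, 138.9]
tool_rot: [-3.141, -0.001, 2.663]
force: [0.7, -0.2, 0.0]
width: 50.9
gripper_force: 0.0
clock: 11.78
eef_pos: [425.0, -74.9, 138.7]
tool_rot: [-3.14, -0.001, 2.054]
force: [0.0, 0.3, -0.4]
width: 51.5
gripper_force: 0.0
clock: 12.2
eef_pos: [425.3, -74.8, 138.9]
tool_rot: [-3.14, -0.0, 1.697]
force: [0.2, 0.1, 0.2]
width: 51.1
gripper_force: 0.0
12.25 [425.42055752 -74.67646643 138.9966419 ] [-3.14062249e+00 -2.05239644e-04  1.69713665e+00] 51.295659358838925
[[ 347    0   24   45  153]
 [ 452    0   51   49 1237]
 [ 437  102   60   35  962]
 [ 243  145   30   78 2073]
 [ 486  255   26   52   72]] (np.float64(259.4438053492061), np.float64(198.84906464076425)) [  0.52717811   4.30868374 129.99263389]
```

```bash
python3 -m handwheel '[[[0,0,0],[0.0005,0.004,0.03],0.4],[[0,0,0],[0,0,0.03],0.4],[[0,0,0],[0,0,0.03],0.4],[[0,0,0],[0,0,0.025],0.4],[[0,0,0],[0,0,0.015],0.4]]'
python3 -m handwheel '[[[0,0,0],[0,0,0],1],[[0,0,0],[0,0,0],1],[[0,0,0],[0,0,0],1],[[0,0,0],[0,0,0],1],[[0,0,0],[0,0,0],1]]'
python3 - <<'E'
from h import *
s=ctrl.read_state();print(s['eef_pos'],s['width'])
E
python3 -m handwheel '[[[0,0,0],[0,0,-0.02],1],[[0,0,0],[0,0,-0.025],1],[[0,0,0],[0,0,-0.025],1],[[0,0,0],[0,0,-0.03],1],[[0,0,0],[0,0,-0.03],1]]'
python3 - <<'E'
from h import *
s=ctrl.read_state();print(s['eef_pos'],s['width'],s['gripper_force'])
t=np.array([.094,.9956]);c=np.array([653.3,64.5])
for k in (78,80): p=c-k*t;print(k,p,rel((*p,0)))
E
```

```text
clock: 12.67
eef_pos: [428.4, -73.5, 6.9]
tool_rot: [-3.138, -0.001, 1.696]
force: [0.6, -0.6, -0.0]
width: 51.0
gripper_force: 0.0
clock: 13.08
eef_pos: [430.7, -74.0, 10.4]
tool_rot: [3.139, 0.0, 1.694]
force: [-0.4, -0.3, 0.1]
width: 23.0
gripper_force: 59.5
[430.66715239 -74.04810503  10.36209003] 23.006699448822534
clock: 13.5
eef_pos: [429.4, -73.9, 141.3]
tool_rot: [3.141, 0.0, 1.694]
force: [0.8, -0.1, -0.4]
width: 23.5
gripper_force: 59.5
[429.35755596 -73.90054824 141.27984773] 23.452609096070987 59.52527722736704
78 [645.968  -13.1568] [ 33.71548235 222.38452578 141.34451434]
80 [645.78  -15.148] [ 31.76243354 221.95345534 141.34476665]
```

```bash
python3 -m handwheel '[[[0,0,0],[0.0045,0.0317,0],1],[[0,0,0],[0.0045,0.0317,0],1],[[0,0,0],[0.0045,0.0317,0],1],[[0,0,0],[0.0045,0.0317,0],1],[[0,0,0],[0.0045,0.0317,0],1]]'
python3 -m handwheel '[[[0,0,0],[0.0045,0.0317,0],1],[[0,0,0],[0.0045,0.0317,0],1],[[0,0,-7],[0,0,0],1],[[0,0,-7],[0,0,0],1],[[0,0,-7],[0,0,0],1]]'
python3 -m handwheel '[[[0,0,-7],[0,0,0],1],[[0,0,-7],[0,0,0],1],[[0,0,-7],[0,0,0],1],[[0,0,-7],[0,0,0],1],[[0,0,-7],[0,0,0],1]]'
python3 -m handwheel '[[[0,0,-7],[0,0,0],1],[[0,0,-7],[0,0,0],1],[[0,0,-7],[0,0,0],1],[[0,0,0],[0,0,0],1],[[0,0,0],[0,0,0],1]]'
python3 - <<'E'
from h import *
w=grab('wrist');s=ctrl.read_state();print(s['clock'],s['eef_pos'],s['tool_rot'],s['width'])
print(rolls(w),rel((645.8,-15.1,0)))
E
```

```text
clock: 13.92
eef_pos: [585.7, -32.1, 140.5]
tool_rot: [3.14, 0.001, 1.693]
force: [0.1, 0.7, -0.6]
width: 23.4
gripper_force: 59.6
clock: 14.33
eef_pos: [646.4, -15.2, 139.9]
tool_rot: [3.141, 0.0, 2.067]
force: [-0.2, -0.5, -0.8]
width: 23.3
gripper_force: 59.7
clock: 14.75
eef_pos: [646.0, -15.9, 140.3]
tool_rot: [-3.141, 0.001, 2.677]
force: [-0.4, -0.1, -0.8]
width: 23.6
gripper_force: 59.7
clock: 15.17
eef_pos: [646.1, -15.9, 139.8]
tool_rot: [-3.142, 0.0, 3.034]
force: [0.2, 0.6, -1.1]
width: 23.2
gripper_force: 59.7
15.2167 [646.09360389 -15.80616693 139.78022407] [-3.14139945e+00  4.15023633e-04  3.03385191e+00] 23.235586341637656
[[ 292  143   27   75 1419]
 [ 380  153   60   64 1727]
 [ 227  186   62  135 6930]
 [ 268  327   10   15   98]] [  0.42584935   0.69750596 139.77992722]
```

```bash
python3 -m handwheel '[[[0,0,0],[0,0,0.035],1],[[0,0,0],[0,0,0.03],1],[[0,0,0],[0,0,0.025],1],[[0,0,0],[0,0,0.02],1],[[0,0,0],[0,0,0.01],1]]'
python3 -m handwheel '[[[0,0,0],[0,0,0.007],1],[[0,0,0],[0,0,0.005],1],[[0,0,0],[0,0,0.002],1],[[0,0,0],[0,0,0.001],1],[[0,0,0],[0,0,0],1]]'
python3 -m handwheel '[[[0,0,0],[0,0,0],0.65],[[0,0,0],[0,0,0],0.65],[[0,0,0],[0,0,0],0.65],[[0,0,0],[0,0,0],0.65]]'
python3 -m handwheel '[[[0,0,0],[0,0,-0.01],0.65],[[0,0,0],[0,0,-0.02],0.65],[[0,0,0],[0,0,-0.035],0.65],[[0,0,0],[0,0,-0.035],0.5],[[0,0,0],[0,0,-0.035],0.35]]'
python3 - <<'E'
from h import *
a=grab('scene');b=grab('side');w=grab('wrist');s=ctrl.read_state();print(s['clock'],s['eef_pos'],s['tool_rot'],s['width'])
print(rolls(a),rolls(b),rolls(w))
for d in (a,b,w): print(d['n'],np.round([proj(d,(645.8,-15,z)) for z in (43,80)]),np.round([proj(d,(650.1,30.6,z)) for z in (43,80)]))
E
```

```text
clock: 15.63
eef_pos: [644.4, -16.0, 16.8]
tool_rot: [-3.14, -0.004, 3.035]
force: [0.2, 0.2, -1.1]
width: 23.1
gripper_force: 59.7
clock: 16.05
eef_pos: [646.9, -15.4, 5.2]
tool_rot: [3.141, 0.001, 3.037]
force: [0.8, -0.6, -0.9]
width: 23.0
gripper_force: 59.7
clock: 16.38
eef_pos: [646.5, -15.5, 4.8]
tool_rot: [3.142, 0.001, 3.037]
force: [0.4, -0.8, 0.1]
width: 29.9
gripper_force: 0.1
clock: 16.8
eef_pos: [645.8, -15.0, 141.4]
tool_rot: [3.141, -0.0, 3.038]
force: [0.7, 0.4, -0.1]
width: 53.3
gripper_force: 0.0
16.95 [648.63479847 -14.65171063 143.54659317] [3.14035031 0.00709673 3.03735107] 55.75469838278097
[[128  35  27  11  80]
 [  0  47  15  10  79]
 [176 196  40  37 444]
 [122 246  35  28 464]] [[152 137  14   9  61]
 [185 198  35  30 378]
 [ 92 214  27  24 188]
 [149 244  31  24 383]] [[ 232  137   30   75 1900]
 [ 289  136   26   74 1359]
 [ 376  148   60   63 1699]
 [ 198  293  111   11  280]
 [ 265  320   11   20  130]
 [ 292  331   11   10   65]]
scene [[200. 211.]
 [198. 198.]] [[186. 220.]
 [185. 206.]]
side [[204. 212.]
 [204. 200.]] [[196. 219.]
 [195. 207.]]
wrist [[253. 178.]
 [253. 189.]] [[299. 177.]
 [305. 189.]]
```

Both rolls stand upright in the tray (wrist blobs 232–262 and 289–315 wide, as expected). Now I'll straddle post and lever with open fingers so that the rear finger pushes the post.

```bash
python3 -m handwheel '[[[0,0,-0.6],[0,-0.0357,0],0.11],[[0,0,0],[0,-0.0357,0],0.11],[[0,0,0],[0,-0.0357,0],0.11],[[0,0,0],[0,-0.0357,0],0.11],[[0,0,0],[0,0,0],0.11]]'
python3 -m handwheel '[[[0,0,0],[0,0,0],0.11],[[0,0,0],[0,0,0],0.11]]'
python3 - <<'E'
from h import *
import pickle
w=grab('wrist');s=ctrl.read_state();print(s['clock'],s['eef_pos'],s['tool_rot'],s['width'],rel((633,-157,0)))
pickle.dump(w,open('w6.pkl','wb'));np.save('w6.npy',w['pixels'])
T=np.array([[.9956,.094],[-.094,.9956]]).T  # cols tray x,y? 
tx=np.array([.9956,-.094]);ty=np.array([.094,.9956]);f=np.array([639,-87.9])
def P(x,y,z): q=f+tx*x+ty*y;return np.round(proj(w,(q[0],q[1],z))).tolist()
print('post top corners',[P(a,b,99) for a in(-12,12) for b in (-93,-79)])
print('lever top',[P(a,b,95) for a in(-12,12) for b in (-56,-46)])
print('plate top',[P(a,b,51) for a in(-39,39) for b in (-6,0)])
g=w['pixels'].sum(2).astype(int)
# light/dark profile: along rows crossing post & lever
v=P(0,-86,99)[1]
for r in (v-8,v,v+8):
    r=int(r);print(r,' '.join(f'{c}:{g[r,c]}' for c in range(150,330,5)))
E
```

```text
clock: 17.37
eef_pos: [629.7, -169.5, 137.2]
tool_rot: [-3.134, -0.004, 3.036]
force: [-0.1, -1.2, -0.3]
width: 76.2
gripper_force: 0.0
clock: 17.53
eef_pos: [631.8, -157.0, 138.6]
tool_rot: [3.14, -0.001, 3.048]
force: [-0.2, 1.2, -0.1]
width: 76.2
gripper_force: 0.0
17.5833 [ 632.12376559 -155.9000125   138.91072149] [ 3.14017032e+00 -9.07097877e-04  3.04955597e+00] 75.92088579846585 [ -1.09962738  -1.21237558 138.90819727]
post top corners [[225.0, 193.0], [243.0, 193.0], [226.0, 221.0], [243.0, 221.0]]
lever top [[272.0, 191.0], [285.0, 191.0], [271.0, 219.0], [284.0, 219.0]]
plate top [[324.0, 149.0], [330.0, 149.0], [318.0, 226.0], [324.0, 226.0]]
199 150:716 155:510 160:504 165:512 170:508 175:509 180:511 185:511 190:511 195:508 200:398 205:583 210:657 215:571 220:583 225:258 230:243 235:261 240:242 245:132 250:35 255:23 260:41 265:23 270:30 275:26 280:413 285:543 290:452 295:536 300:536 305:541 310:408 315:192 320:436 325:490
207 150:722 155:510 160:509 165:508 170:510 175:509 180:510 185:507 190:506 195:506 200:502 205:656 210:658 215:656 220:580 225:336 230:251 235:251 240:234 245:529 250:491 255:354 260:6 265:28 270:32 275:18 280:442 285:520 290:370 295:370 300:254 305:454 310:440 315:261 320:492 325:636
215 150:279 155:475 160:510 165:511 170:514 175:511 180:512 185:514 190:512 195:506 200:516 205:240 210:243 215:249 220:240 225:229 230:246 235:248 240:244 245:243 250:242 255:232 260:232 265:18 270:22 275:36 280:216 285:239 290:242 295:244 300:245 305:241 310:245 315:191 320:551 325:247
```

```bash
python3 -m handwheel '[[[0,0,0],[0,0,0.03],0.11],[[0,0,0],[0,0,0.03],0.11],[[0,0,0],[0,0,0.03],0.11],[[0,0,0],[0,0,0.017],0.11],[[0,0,0],[0,0,0.01],0.11]]'
python3 -m handwheel '[[[0,0,0],[0,0,0],0.11],[[0,0,0],[0,0,0],0.11]]'
python3 - <<'E'
from h import *
s=ctrl.read_state();e=s['eef_pos'];print(e,s['tool_rot'],s['width'],s['force'])
tx=np.array([.9956,-.094]);ty=np.array([.094,.9956]);end=np.array([653.3,64.5])
clip=np.array([595.7,15.8]);ym=(clip-end)@ty;print('mark from end',ym)
post=end+ty*(ym-86); print('TCP y along tray rel end',(e[:2]-end)@ty,'x',(e[:2]-end)@tx,'post target',ym-86,'stop front now est',(np.array([639,-87.9])-end)@ty)
E
```

```text
clock: 18.0
eef_pos: [630.8, -155.1, 19.6]
tool_rot: [3.14, -0.004, 3.051]
force: [-0.4, -0.3, 0.8]
width: 76.0
gripper_force: 0.0
clock: 18.17
eef_pos: [632.9, -156.1, 22.7]
tool_rot: [3.141, 0.0, 3.05]
force: [0.6, -0.4, 0.3]
width: 76.0
gripper_force: 0.0
[ 632.94698969 -156.10132026   22.68317085] [3.14077078e+00 2.86330687e-04 3.04959322e+00] 76.04892915381842 [ 0.57428238 -0.44375216  0.32258135]
mark from end -53.900119999999994
TCP y along tray rel end -221.54385742129884 x 0.47306704328601223 post target -139.90012 stop front now est -153.07364
```

```bash
python3 -m handwheel '[[[0,0,0],[0,0.008,0],0.11],[[0,0,0],[0,0.005,0],0.11],[[0,0,0],[0,0.005,0],0.11],[[0,0,0],[0,0.007,0],0.11],[[0,0,0],[0,0.01,0],0.11]]'
python3 -m handwheel '[[[0,0,0],[0,0.01,0],0.11],[[0,0,0],[0,0.01,0],0.11],[[0,0,0],[0,0.01,0],0.11],[[0,0,0],[0,0.01,0],0.11],[[0,0,0],[0,0.01,0],0.11]]'
python3 -m handwheel '[[[0,0,0],[0,0.008,0],0.11],[[0,0,0],[0,0.005,0],0.11],[[0,0,0],[0,0.002,0],0.11],[[0,0,0],[0,0,0],0.11],[[0,0,0],[0,0,0],0.11]]'
python3 - <<'E'
from h import *
import pickle
w=grab('wrist');s=ctrl.read_state();e=s['eef_pos'];print(s['clock'],e,s['force'])
pickle.dump(w,open('w7.pkl','wb'));print(rolls(w))
tx=np.array([.9956,-.094]);ty=np.array([.094,.9956]);end=np.array([653.3,64.5])
print((e[:2]-end)@ty)
def P(x,y,z): q=end+tx*x+ty*y;return np.round(proj(w,(q[0],q[1],z)),1).tolist()
print('clip',P(-49.5,-53.9,30),'plate top L at -66',P(-39,-66,51),'R',P(39,-66,51),'pointer',P(-45,-66,36))
u,v=map(int,P(-45,-58,32))
crop=w['pixels'][v-35:v+115,u-80:u+80,::-1];print('crop origin',u-80,v-35)
cv2.imwrite('pics/w7.png',cv2.resize(crop,(640,600),interpolation=cv2.INTER_CUBIC))
E
```

```text
clock: 18.58
eef_pos: [636.5, -124.1, 23.2]
tool_rot: [-3.139, 0.002, 3.046]
force: [-0.4, -3.0, 2.2]
width: 75.8
gripper_force: 1.4
clock: 19.0
eef_pos: [640.4, -71.9, 22.3]
tool_rot: [-3.141, -0.0, 3.048]
force: [-0.7, -3.7, 1.9]
width: 76.2
gripper_force: 1.6
clock: 19.42
eef_pos: [641.4, -57.1, 22.0]
tool_rot: [3.14, -0.001, 3.048]
force: [-0.8, 0.1, -0.1]
width: 76.0
gripper_force: 0.0
19.4667 [641.3833531  -57.54468855  21.94178695] [ 0.27208561  0.52563045 -1.14964056]
[[ 448   19   29   18  167]
 [ 350  176   84  118 7702]
 [ 464  186   48   81 2157]]
-122.62785673375966
clip [366.6, 159.2] plate top L at -66 [358.0, 185.5] R [340.8, 299.4] pointer [350.7, 168.3]
crop origin 281 132
```

View pics/w7.png

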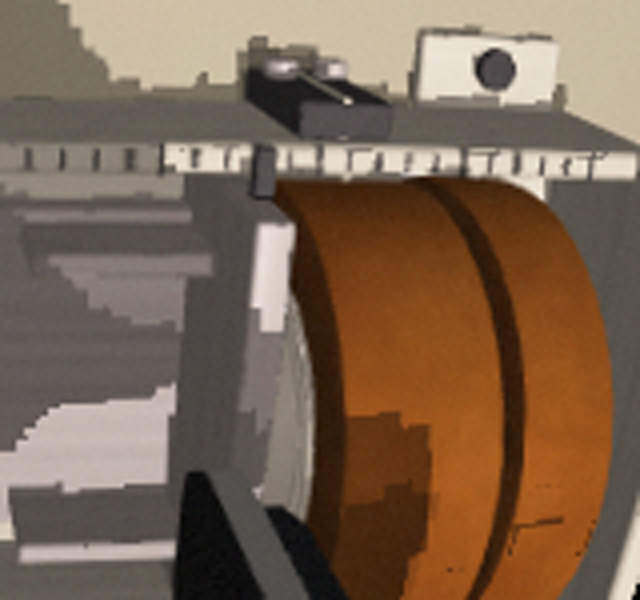

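The picture shows the white line across the clip at crop (302,72)→(350,102), and the pointer at (263,148)–(275,195), still short of the line. The plate's front top corner is at (293,222), and the thick and thin rolls stand side by side in front of it.

Run:
```python
from h import *
import pickle
w=pickle.load(open('w7.pkl','rb'))
tx=np.array([.9956,-.094]);ty=np.array([.094,.9956]);end=np.array([653.3,64.5])
C=lambda x,y:(281+x/4-.4,132+y/4-.4)
for n,xy,z in [('line in',(350,102),30),('line out',(302,72),30),('clip inL',(300,106),30),('clip inR',(391,105),30),('plate corner',(294,222),51),('plate corner2',(275,198),51),('ptr R bottom',(276,195),36),('ptr R top',(275,148),36),('ptr Rtop51',(275,148),51),('endwall? wallscale',(640,150),34)]:
    p=onz(w,*C(*xy),z)[:2];print(n,np.round([(p-end)@tx,(p-end)@ty],1))
```

```text
line in [-50.9 -53. ]
line out [-55.3 -61.4]
clip inL [-50.  -61.3]
clip inR [-50.6 -46. ]
plate corner [-38.  -68.2]
plate corner2 [-41.4 -71.3]
ptr R bottom [-37.6 -66. ]
ptr R top [-44.8 -66.9]
ptr Rtop51 [-48.4 -72. ]
endwall? wallscale [-45.9   0.8]
```

```bash
python3 -m handwheel '[[[0,0,0],[0,0.004,0],0.11],[[0,0,0],[0,0.004,0],0.11],[[0,0,0],[0,0.003,0],0.11],[[0,0,0],[0,0.002,0],0.11],[[0,0,0],[0,0.001,0],0.11]]'
python3 -m handwheel '[[[0,0,0],[0,0,0],0.11],[[0,0,0],[0,0,0],0.11],[[0,0,0],[0,0,0],0.11]]'
python3 - <<'E'
from h import *
import pickle
w=grab('wrist');s=ctrl.read_state();e=s['eef_pos'];print(s['clock'],e,s['force'],s['gripper_force'])
pickle.dump(w,open('w8.pkl','wb'));print(rolls(w))
tx=np.array([.9956,-.094]);ty=np.array([.094,.9956]);end=np.array([653.3,64.5])
print('TCP',(e[:2]-end)@ty)
# along-tray brightness profiles: clip top (x=-50,z=30), pointer (x=-45,z=36), plate top (x=-37,z=51)
g=w['pixels'].sum(2).astype(int)
for n,x,z in [('clip',-51,30),('ptr',-44,36),('ptr',-42,36),('plate',-35,51),('plate',-28,51)]:
    print(n,x,' '.join('%d:%d'%(y,g[tuple(int(round(c)) for c in proj(w,(*(end+tx*x+ty*y),z))[::-1])]) for y in range(-76,-36,2)))
E
```

```text
clock: 19.88
eef_pos: [642.6, -44.0, 21.9]
tool_rot: [-3.141, -0.001, 3.048]
force: [-0.8, -3.2, -2.7]
width: 76.0
gripper_force: 1.5
clock: 20.13
eef_pos: [642.9, -43.8, 22.3]
tool_rot: [3.141, -0.0, 3.048]
force: [-0.1, -2.7, -0.5]
width: 76.0
gripper_force: 0.9
20.1833 [642.98623087 -43.77999359  22.37427779] [-1.52438209 -1.39630475 -1.33357092] 0.8581704832613468
[[ 431   15   27   18  155]
 [ 348  176   83  117 7539]
 [ 453  185   59   83 2468]]
TCP -108.77305591151949
clip -51 -76:329 -74:326 -72:326 -70:323 -68:120 -66:84 -64:86 -62:92 -60:151 -58:147 -56:156 -54:340 -52:140 -50:128 -48:121 -46:245 -44:293 -42:302 -40:280 -38:355
ptr -44 -76:391 -74:255 -72:392 -70:301 -68:654 -66:651 -64:443 -62:644 -60:303 -58:181 -56:228 -54:341 -52:580 -50:338 -48:657 -46:650 -44:591 -42:653 -40:299 -38:661
ptr -42 -76:382 -74:248 -72:385 -70:393 -68:397 -66:649 -64:434 -62:651 -60:320 -58:119 -56:257 -54:488 -52:628 -50:371 -48:622 -46:546 -44:295 -42:591 -40:158 -38:647
plate -35 -76:244 -74:251 -72:243 -70:244 -68:231 -66:221 -64:215 -62:228 -60:668 -58:632 -56:601 -54:96 -52:147 -50:166 -48:174 -46:173 -44:179 -42:180 -40:192 -38:179
plate -28 -76:374 -74:376 -72:372 -70:215 -68:213 -66:222 -64:221 -62:219 -60:455 -58:630 -56:345 -54:81 -52:95 -50:97 -48:204 -46:208 -44:216 -42:202 -40:216 -38:215
```

The white line is at tray y ≈ −54 mm and the plate front/pointer at ≈ −54.8 mm, so the stop is on the mark with the lever untouched. Now I'll close the fingers while backing the tool off in step, so the rear finger stays on the post.

```bash
python3 -m handwheel '[[[0,0,0],[0,0,0],0.11],[[0,0,0],[0,-0.0021,0],0.16],[[0,0,0],[0,-0.0021,0],0.21],[[0,0,0],[0,-0.0021,0],0.26],[[0,0,0],[0,-0.0022,0],0.31]]'
python3 -m handwheel '[[[0,0,0],[0,-0.0021,0],0.36],[[0,0,0],[0,-0.0021,0],0.41],[[0,0,0],[0,0,0],0.41],[[0,0,0],[0,0,0],0.41]]'
python3 - <<'E'
from h import *
w=grab('wrist');s=ctrl.read_state();e=s['eef_pos'];print(s['clock'],e,s['force'],s['gripper_force'],s['width'])
tx=np.array([.9956,-.094]);ty=np.array([.094,.9956]);end=np.array([653.3,64.5])
print('TCP',(e[:2]-end)@ty,'finger back',(e[:2]-end)@ty-s['width']/2)
g=w['pixels'].sum(2).astype(int)
for n,x,z in [('clip',-51,30),('plate',-35,51)]:
    print(n,x,' '.join('%d:%d'%(y,g[tuple(int(round(c)) for c in proj(w,(*(end+tx*x+ty*y),z))[::-1])]) for y in range(-66,-46,1)))
E
```

```text
clock: 20.6
eef_pos: [642.8, -52.1, 22.6]
tool_rot: [3.141, 0.001, 3.048]
force: [0.0, -0.6, 0.2]
width: 58.8
gripper_force: 0.0
clock: 20.93
eef_pos: [641.9, -56.8, 22.3]
tool_rot: [3.141, 0.0, 3.048]
force: [-0.3, 0.7, 0.3]
width: 50.6
gripper_force: 0.0
20.9833 [641.94660768 -56.61313091  22.33064173] [0.58787909 0.50175551 0.0214722 ] 0.0 50.178747068987356
TCP -121.64745201209786 finger back -146.73682554659155
clip -51 -66:86 -65:82 -64:89 -63:98 -62:91 -61:152 -60:156 -59:143 -58:144 -57:138 -56:139 -55:171 -54:476 -53:356 -52:104 -51:102 -50:97 -49:92 -48:115 -47:164
plate -35 -66:213 -65:220 -64:225 -63:221 -62:225 -61:230 -60:268 -59:629 -58:656 -57:640 -56:622 -55:617 -54:182 -53:94 -52:89 -51:97 -50:129 -49:161 -48:169 -47:173
```

```bash
python3 -m handwheel '[[[0,0,0],[0,-0.0011,0],0.435],[[0,0,0],[0,-0.0011,0],0.46],[[0,0,0],[0,-0.0011,0],0.485],[[0,0,0],[0,-0.0011,0],0.51],[[0,0,0],[0,-0.0011,0],0.535]]'
python3 -m handwheel '[[[0,0,0],[0,-0.0011,0],0.56],[[0,0,0],[0,-0.0011,0],0.585],[[0,0,0],[0,-0.0011,0],0.61],[[0,0,0],[0,-0.0011,0],0.635],[[0,0,0],[0,-0.001,0],0.66]]'
python3 -m handwheel '[[[0,0,0],[0,0,0],0.7],[[0,0,0],[0,0,0],0.8],[[0,0,0],[0,0,0],1],[[0,0,0],[0,0,0],1],[[0,0,0],[0,0,0],1]]'
cat > chk.py <<'E'
from h import *
w=grab('wrist');s=ctrl.read_state();e=s['eef_pos'];print(s['clock'],e,s['force'],s['gripper_force'],s['width'])
tx=np.array([.9956,-.094]);ty=np.array([.094,.9956]);end=np.array([653.3,64.5])
print('TCP',(e[:2]-end)@ty,'finger back',(e[:2]-end)@ty-s['width']/2,rolls(w))
g=w['pixels'].sum(2).astype(int)
for n,x,z in [('clip',-51,30),('plate',-35,51),('plate',-28,51)]:
    print(n,x,' '.join('%d:%d'%(y,g[tuple(int(round(c)) for c in proj(w,(*(end+tx*x+ty*y),z))[::-1])]) for y in range(-68,-44,1)))
E
python3 chk.py
```

```text
clock: 21.4
eef_pos: [641.6, -61.5, 23.1]
tool_rot: [3.141, 0.0, 3.048]
force: [-1.6, 2.0, 5.9]
width: 39.8
gripper_force: 6.6
clock: 21.82
eef_pos: [641.3, -67.0, 23.9]
tool_rot: [3.141, 0.001, 3.048]
force: [-3.2, 2.1, 10.7]
width: 29.3
gripper_force: 6.8
clock: 22.23
eef_pos: [641.2, -67.5, 24.1]
tool_rot: [-3.141, 0.001, 3.048]
force: [-4.8, -1.3, 12.4]
width: 27.1
gripper_force: 58.1
22.2833 [641.23568092 -67.49498595  24.15344913] [-4.89582382 -1.59769634 12.68423056] 58.07698667049408 26.663139757042902
TCP -132.54825400880722 finger back -145.87982388732868 [[ 460   25   22   15  102]
 [ 374  175   89  115 7179]
 [ 471  185   41   79 1906]]
clip -51 -68:79 -67:86 -66:88 -65:87 -64:87 -63:98 -62:83 -61:93 -60:91 -59:85 -58:93 -57:91 -56:179 -55:170 -54:445 -53:485 -52:142 -51:135 -50:136 -49:123 -48:111 -47:140 -46:288 -45:239
plate -35 -68:211 -67:219 -66:218 -65:212 -64:217 -63:216 -62:221 -61:386 -60:560 -59:634 -58:624 -57:602 -56:608 -55:201 -54:98 -53:88 -52:82 -51:117 -50:158 -49:159 -48:162 -47:167 -46:173 -45:173
plate -28 -68:207 -67:213 -66:213 -65:206 -64:212 -63:213 -62:214 -61:301 -60:631 -59:629 -58:603 -57:607 -56:581 -55:400 -54:63 -53:72 -52:77 -51:64 -50:72 -49:77 -48:92 -47:122 -46:182 -45:196
```

```bash
python3 -m handwheel '[[[0,0,0],[0,0,0],1],[[0,0,0],[0,0,0],1],[[0,0,0],[0,0,0],1],[[0,0,0],[0,0,0],1],[[0,0,0],[0,0,0],1]]'
python3 -c "
from cell import ctrl
print(ctrl.finish_job())"
```

```text
clock: 22.7
eef_pos: [641.2, -67.5, 24.1]
tool_rot: [-3.141, 0.001, 3.048]
force: [-4.6, -0.2, 12.4]
width: 26.8
gripper_force: 58.1
the job is handed in; nothing more can be done
None
```

I handed the job in at 22.7 s with both rolls on edge in the tray and the stop about 1.5 mm off the mark by my measurement. The lever is squeezed against the post at 58 N, and I judged it fully shut from the finger opening (27 mm read, 28 mm expected). The hand-in call gave no verdict.

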